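# Feed a block along the fence under the dial gauge with a push stick

## Task

Gauge the machined block without a hand on it: pick up the push stick, press the block flat against the steel fence with it, then feed it along the fence, kept pressed flat against it all the way, under the dial gauge until it meets the end stop, and hold it there a moment with a light push (3 N or more) on fence and stop together, never pressing either with more than 12 N. Then lay the stick flat on the bench beside the stone plate, leaving the block seated; only the stick may touch the block, the gripper must not bump the fixture, and the other things on the bench stay where they are.

Things in the scene. Friction and masses are not known exactly. Their poses are not given: they have to be found in the camera images.
- fixture: Fixed gauging fixture: granite plate 200 (x) x 420 (y) x 30 mm on the bench, carrying fence, end stop and dial gauge. Origin: middle of the plate's underside. +y is the feed direction, +x points to the fence. At x 22.5, y 60 mm hang the gauge's contact (60 mm above the bench) and its 58 mm dial (109 to 167 mm above it), on a column 20 mm thick, 205 mm high at x 82, y 170.
- fence: Straight ground steel rail on the plate, 330 mm long (y -200 to +130 mm), 20 mm thick, 25 mm high, rigid. Origin on its working face at the plate's top; +x points into the rail, away from the block; +y along the feed. A block flat on it has its centre at x = -22.5 mm.
- stop: Dark steel end stop at the fence's far end, 45 (x) x 22 (y) x 25 mm. Origin in the middle of its working face at the plate's top; axes as the fence's, so the block comes from -y. A block seated on fence and stop has its centre at x = 0, y = -45 mm. Rigid.
- block: Machined aluminium block with two bores in its top, 45 (x) x 90 (y) x 32 mm, 0.21 to 0.49 kg, loose on the plate at the fence's open end, 10 to 35 mm off the fence and up to 0.2 rad askew. Origin at its centre; y along its length (the feed), +x faces the fence. Friction about 0.4 to 0.7 on plate, fence, stop and stick.
- stick_center (a point): Middle (half-way up) of the bar of the white plastic push stick lying flat on the bench: bar 18 mm wide, 22 mm high, from x = -100 to +95 mm, 0.12 kg. +x points along the bar to its forked head, z up.
- stick: The same push stick, same origin and axes. Its head is a V in plan, opening 104 degrees to +x, that takes the block's upright corner edge; the V's bottom is at x = +100 mm. Two prongs run 22 mm from there at 52 degrees either side of +x, 8 mm thick behind the V's faces, 22 mm high like the bar, ending round (radius 4 mm, centres at x 110.4, y +-19.8 mm).
- gauge (a joint): Lift of the dial gauge's sprung contact in m: 0 hanging free, about 0.002 when it rides on the block's top. Its spring pushes down with about 1 N; running the block's edge under it resists by some 2 N.
- case: Bystander: red plastic gauge case 130 x 110 x 50 mm, origin in the middle of its underside.
- angle: Bystander: small dark steel angle plate 50 x 60 x 65 mm, origin in the middle of its underside.
- ringgauge: Bystander: steel ring gauge, 64 mm across, 22 mm high, origin in the middle of its underside.
Things that resemble listed ones, but are neither listed nor needed, are in the scene too. What is shaped like the stick but brown or orange is not meant. What is shaped like the block but yellow is not meant.

How it is judged:
On the way, in this order (a step that is already met when the one before it is completed fails the run):
1. the stick presses the block flat against the fence, short of the gauge (x of block in the frame of fence above -0.0245 m and angle between the y axis of block and the y axis of fence, either way round below 0.035 rad and y of block in the frame of stop below -0.115 m and contact force between stick and block above 0.5 N), for 0.2 s.
2. the block runs under the dial gauge, pressed flat against the fence by the stick (x of block in the frame of fence above -0.0245 m and angle between the y axis of block and the y axis of fence, either way round below 0.035 rad and y of block in the frame of stop between -0.1 and -0.049 m and value of joint gauge above 0.001 m and contact force between block and fence above 0.5 N), for 0.1 s.
3. the stick presses the block home on stop and fence together, at least 2 N on each (x of block in the frame of fence above -0.0245 m and angle between the y axis of block and the y axis of fence, either way round below 0.035 rad and y of block in the frame of stop above -0.047 m and value of joint gauge above 0.001 m and angle between block's own z axis and vertical below 0.04 rad and contact force between block and stop above 2 N and contact force between block and fence above 2 N), for 0.3 s.
At the end, for the whole second after the job is handed in: the block rests flat on the fence (within 2 mm and 0.035 rad) and on the end stop (within 2 mm), with the gauge's contact riding on it; the stick lies flat on the bench beside the plate, touching neither block nor plate; all at rest (x of block in the frame of fence above -0.0245 m and angle between the y axis of block and the y axis of fence, either way round below 0.035 rad and y of block in the frame of stop above -0.047 m and value of joint gauge above 0.001 m and angle between block's own z axis and vertical below 0.04 rad and height (world z) of stick_center below 0.016 m and linear speed of stick below 0.01 m/s and linear speed of block below 0.005 m/s and contact force between stick and block below 0.1 N and contact force between stick and fixture below 0.1 N).
It fails at once if the block leaves the fence while it is fed (more than 3 mm or 0.06 rad off, beyond the loading end) (y of block in the frame of stop above -0.115 m and (x of block in the frame of fence below -0.0255 m or angle between the y axis of block and the y axis of fence, either way round above 0.06 rad)).
It fails at once if the block is pressed on the fence or the stop with more than 12 N (contact force between block and fence above 12 N or contact force between block and stop above 12 N).
It fails at once if the gripper or arm touches the block (contact force between any of the fingers, the arm and block above 0.5 N).
It fails at once if the gripper or arm bumps the fixture (over 8 N) (contact force between any of the fingers, the arm and fixture above 8 N).
It fails at once if a bystander is disturbed (distance of any of case, angle, ringgauge from where it was at the start of the episode above 0.01 m).
It also fails if it takes over 72 s, if anything falls off the work surface, if the arm or the gripper's body presses on something with over 40 N, if the wrist force passes 120 N, or if a joint passes its speed limit or range.

## Robot

A 6-joint arm with a two-finger parallel gripper is mounted at the origin on the work surface. World frame = base frame: x ahead of the robot, y to its left, z up, the work surface at z = 0. Lengths are in m, angles in rad, forces in N, time in s.
With the tool pointing down it reaches from about 0.35 to 1 m from the base axis. Payload 7.1 kg.
Tool frame: the origin (TCP) lies where the fingers leave the gripper's body, on its centre line; the fingertips stand 73 mm ahead of it and the grasp point (between the pads) lies 54 mm ahead of it (tcp_to_grasp is the distance from the TCP to the grasp point, in m); z points along the fingers, x is the direction in which the jaws open and shut, and the axes are right-handed (so a half turn about z gives the same grasp; the last joint's range is limited). The gripper opens to 85 mm and grips with 20 to 120 N. Pads are 22 mm wide; open, the fingers measure 114 mm over their backs; the gripper's body (76 mm by 85 mm) begins 54 mm behind the grasp point. The pads swing forward as they close: fully open they stand 13 mm farther back than shut.
Start: joints at [-1.277, 0.423, 1.63, -0, 1.089, -0.019], TCP at [0.192, -0.595, 0.304] pointing down, gripper open.
Joint ranges: [-3, 3], [-0.9, 2.11], [0.09, 2.58], [-1.31, 4.45], [0.11, 2.69], [-2.54, 2.54]. Speed limits (rad/s): [2.39, 2.39, 3.01, 3.14, 3.14, 3.14].

## Interface

Orientations are given as a unit quaternion [w, x, y, z].
In Python, from cell import observe, get_image, job_done, tcp_to_grasp gives the robot as it stands. The module is installed in compiled form; this text tells all that it offers.
- The arm moves only by the tool play_rows, never from a script. Its argument "rows" is a list that holds one entry, the list of rows, each a list of 5 numbers: the gripper's target within -1 to 1 (fully open at 1, half-way at 0, shut at -1), then the shift along the world's x, y, z in m, then the turn about the world's z in rad. In form: [[[jaw, x, y, z, roll], ...]]. A call has 1 to 10 rows; each row shifts and turns the commanded pose from where the row before left it; what a row does not reach is not made up. A row lasts 1/12 s, in which the tool goes at most 41.7 mm and 7.16 degrees, less where a joint would pass 70% of its speed; a pose out of reach is approached as far as the arm can. A call is refused whole if a number of a shift passes 0.0417 or a number of a turn 0.125, either way. A call with a gripper value outside its range is refused whole. The fingers move at their own pace and stop on an object; "newtons" is the grip in N (left out, the last holds). Time passes only in rows, so rows that do not move let the fingers close. It gives the time, the measured TCP pose, the force and the opening at its end, in the units of the state.
- observe(): the state, without advancing time (a new reading comes with each control period).
- get_image(name): name is "scene" or "top"; returns a dict with "pixels" (420x560x3 uint8, red, green, blue), "depth" (420x560 float32, m along the optical axis (not along the pixel's ray), 0 where there is no reading), "K" (3x3 intrinsics, pixels), "k1" (the pictures are not rectified: a ray, as slopes to the right and down, at radius r is drawn at 1 + k1 r^2 times it, then the intrinsics apply), "extrinsics" (4x4, takes a point from world to camera coordinates). Camera axes: x right, y down, z forward; pixel columns grow to the right and rows downward; lengths in m; the calibration is good to about 2 mm. A picture is of the moment at which its call begins.
- job_done(): hands the job in, once; it reports no verdict.
The state is a dict: "time": time; "joint_pos": joint angles; "joint_vel": joint speeds; "joint_torque": joint torques, N m; "tool_pos": TCP position; "orientation": TCP orientation; "wrist_force": force on the tool from outside, world axes, zero at the start; "wrist_torque": the same for the moment, N m; "grip_width": finger opening in m.
Only numpy, scipy, OpenCV 4.12 (cv2) and the standard library are available. Lean on these libraries where they do the work, as an engineer would, in place of code of your own. Each camera call takes 0.05 s, during which the arm holds its last target. There are 200 camera calls.

## Working session

There is one attempt and no reset: what is moved stays moved. The work goes in short steps, Python scripts to look and compute and a tool call to move; the robot and the scene stay as the last step left them, time stands still between calls to the robot, and variables do not carry over. Pictures are saved under pics/ and viewed, about 8 in all and at most 12, crops included, and the job is handed in when it is done.

Besides the shell and the picture viewer there is one more tool, called after "Emit:" in YAML: its name, and indented under it one key for each argument. play_rows: Moves the arm, as the interface text tells. Its arguments: {"type":"object","properties":{"rows":{"type":"array"},"newtons":{"type":"number"}},"required":["rows"]}

```bash
mkdir -p pics; cat > h.py <<'E'
import numpy as np, cv2
from cell import observe, get_image, job_done, tcp_to_grasp
def snap(n,f):
    im=get_image(n); cv2.imwrite('pics/'+f,im['pixels'][:,:,::-1]); np.save('pics/'+f+'.npy',im,allow_pickle=True); return im
def load(f): return np.load('pics/'+f+'.npy',allow_pickle=True).item()
def rays(im,uv):
    uv=np.atleast_2d(np.array(uv,float)); K=im['K']
    d=np.array([K@[0,0,1]])
    out=cv2.undistortPoints(uv.reshape(-1,1,2),K,np.array([im['k1'],0,0,0,0.])).reshape(-1,2)
    return np.c_[out,np.ones(len(out))]
def plane(im,uv,z):
    r=rays(im,uv); E=im['extrinsics']; R=E[:3,:3]; t=E[:3,3]; c=-R.T@t; d=r@R
    return c+d*((z-c[2])/d[:,2])[:,None]
def cloud(im):
    h,w=im['depth'].shape; u,v=np.meshgrid(np.arange(w),np.arange(h))
    r=rays(im,np.c_[u.ravel(),v.ravel()]); E=im['extrinsics']
    return ((r*im['depth'].reshape(-1,1)-E[:3,3])@E[:3,:3]).reshape(h,w,3)
def proj(im,P):
    E=im['extrinsics'];p=np.atleast_2d(P)@E[:3,:3].T+E[:3,3];s=p[:,:2]/p[:,2:];s=s*(1+im['k1']*(s**2).sum(1,keepdims=True))
    return s@im['K'][:2,:2].T+im['K'][:2,2]
E
python3 - <<'E'
from h import *
a=snap('top','t0.png');b=snap('scene','s0.png')
for i in(a,b):print(i['K'],i['k1'],i['extrinsics'])
print(observe(),tcp_to_grasp)
E
```

```text
[[508.18953422   0.         280.14840147]
 [  0.         508.18953422 204.14576877]
 [  0.           0.           1.        ]] 0.018973965647051345 [[ 0.02302351 -0.99962636  0.01473322 -0.03826594]
 [-0.99700888 -0.02404581 -0.07345133  0.52595727]
 [ 0.07377816 -0.01299805 -0.99718997  1.79220677]
 [ 0.          0.          0.          1.        ]]
[[490.3647046   0.        273.9934361]
 [  0.        490.3647046 214.6467349]
 [  0.          0.          1.       ]] -0.042080903439306955 [[-0.51003491  0.86013889 -0.00504835  0.27158067]
 [ 0.7013657   0.41247549 -0.58133478 -0.31835604]
 [-0.49794633 -0.30004177 -0.81364881  1.75318007]
 [ 0.          0.          0.          1.        ]]
{'time': 0.1, 'joint_pos': array([-1.27698585e+00,  4.23764628e-01,  1.63056289e+00, -1.69027790e-06,
        1.08862340e+00, -1.89856538e-02]), 'joint_vel': array([-0.00027471,  0.00033768, -0.00191791, -0.0015174 ,  0.00127745,
        0.00050959]), 'joint_torque': array([-1.45699141e-03, -5.58426511e+01, -2.82446623e+01, -9.87000681e-05,
        3.01612636e-03,  3.67274595e-05]), 'tool_pos': array([ 0.19224985, -0.59430548,  0.30324315]), 'orientation': array([-4.09313324e-04,  8.08616237e-01, -5.88336061e-01, -5.41922545e-04]), 'wrist_force': array([0.42932228, 0.78766755, 0.3276341 ]), 'wrist_torque': array([-0.00759519, -0.00626062,  0.01823698]), 'grip_width': 0.08571279838616708} 0.0539
```

View pics/t0.png

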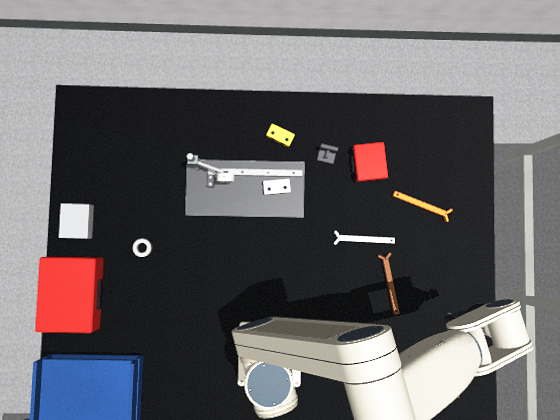

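View pics/s0.png

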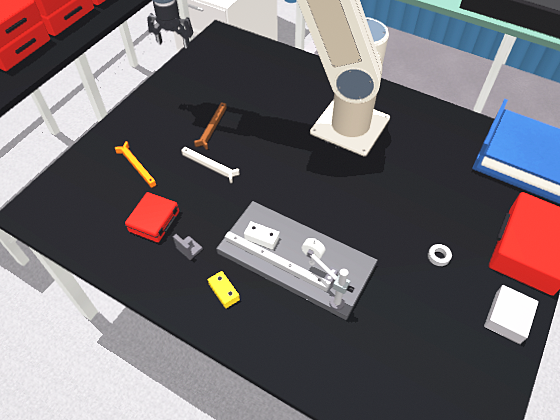

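The top view shows the white stick (head at 337,238, tail at 394,240), an orange lookalike at (422,205) and a brown one at (390,283). The aluminium block on the plate is at (277,187) and a yellow lookalike is at (281,134). I'm choosing the white stick and the metal block inside the fence. The robot-side of the plate is free.

```bash
python3 - <<'E'
from h import *
for f in('t0.png','s0.png'):
    im=load(f);C=cloud(im);rgb=im['pixels'].astype(int);z=C[...,2];mx=rgb.max(2);mn=rgb.min(2)
    ref=plane(im,[[245,190]] ,.03)[0] if f[0]=='t' else None
    print(f)
    base=(C[...,0]>.3)&(C[...,0]<.9)&(C[...,1]<.4)&(C[...,1]>-.5)
    for n,m in dict(plate=(abs(z-.03)<.004)&(mx>40),block=(abs(z-.062)<.005)&(mx>150)&(mx-mn<30),fence=(abs(z-.055)<.004)&(mx>60),stick=(abs(z-.022)<.009)&(mn>150)&(mx-mn<30)).items():
        m=(m&base).astype(np.uint8);k,l,s,c=cv2.connectedComponentsWithStats(m)
        for i in range(1,k):
            if s[i,4]<60: continue
            P=C[l==i]; r=cv2.minAreaRect(P[:,:2].astype(np.float32)); print(n,s[i,:5],'z',np.median(P[:,2]).round(4),np.round(r[0],4),np.round(r[1],4),round(r[2],1))
im=load('t0.png')
c1=cv2.resize(im['pixels'][140:270,170:410,::-1],None,fx=3.3,fy=3.3,interpolation=cv2.INTER_CUBIC);cv2.imwrite('pics/c1.png',c1)
E
```

```text
t0.png
plate [271 125  24  21 178] z 0.0306 [ 0.7741 -0.0223] [0.088  0.0459] 66.0
plate [208 160  97  12 526] z 0.0301 [0.6637 0.0631] [0.3427 0.0328] 89.8
plate [ 186  163  119   55 2722] z 0.0298 [0.5715 0.0994] [0.4189 0.1849] 89.8
block [264 179  27  16 238] z 0.062 [ 0.5849 -0.0124] [0.0454 0.0896] 6.6
fence [361 148  26  20 125] z 0.0536 [ 0.7023 -0.3561] [0.101  0.0516] 63.9
fence [208 169   9  19  70] z 0.0548 [0.6104 0.2153] [0.0636 0.0285] 1.6
fence [221 169  50   7 170] z 0.0548 [0.634  0.0988] [0.1723 0.0212] 89.4
fence [271 170  30   7 104] z 0.0549 [ 0.6356 -0.0415] [0.1022 0.0201] 89.5
stick [290 162  14  10  66] z 0.0278 [ 0.6625 -0.0812] [0.032 0.047] 0.2
stick [247 178  57  39 814] z 0.0274 [ 0.5516 -0.0068] [0.1364 0.1989] 1.5
stick [334 231  61  14 291] z 0.0218 [ 0.4072 -0.3273] [0.2119 0.0461] 87.0
s0.png
plate [ 231  201  146  116 3474] z 0.0311 [0.5792 0.0999] [0.4232 0.2037] 89.7
plate [ 218  237  118   73 1352] z 0.031 [0.6482 0.0815] [0.0734 0.378 ] 1.2
plate [209 271  30  34 319] z 0.0318 [ 0.7745 -0.0187] [0.0944 0.0464] 65.6
block [244 221  35  24 391] 
[... 230 characters left out ...]
[0.635  0.0675] [0.0411 0.33  ] 3.4
stick [182 147  57  33 375] z 0.0225 [ 0.4063 -0.3272] [0.2153 0.0469] 86.7
stick [284 219  20  15  79] z 0.0297 [0.4999 0.0454] [0.0556 0.04  ] 84.6
stick [231 225  15  12  61] z 0.0292 [ 0.5942 -0.0871] [0.033  0.0372] 5.2
stick [279 226  36  28 194] z 0.0295 [0.5346 0.0798] [0.0866 0.1087] 38.1
stick [314 233  29  27 128] z 0.0297 [0.5023 0.1681] [0.097 0.055] 55.1
stick [295 249  15  22  93] z 0.0294 [0.585  0.1269] [0.0716 0.0345] 59.2
stick [346 249  19  51 239] z 0.0295 [0.5507 0.2749] [0.1598 0.0503] 25.9
stick [245 256  15  11  62] z 0.0296 [0.664 0.005] [0.0316 0.0438] 24.0
stick [283 272  47  31 179] z 0.0295 [0.6597 0.1758] [0.1482 0.0354] 89.6
```

View pics/c1.png

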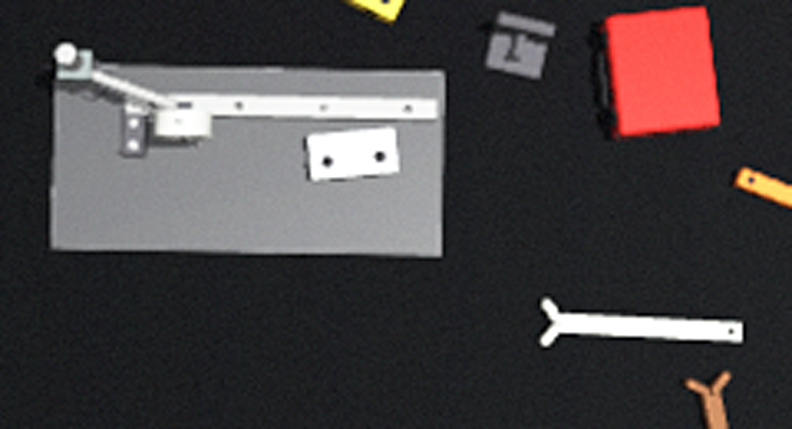

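White stick confirmed: head to the left, with a clear bar. Stick centre is about (0.4066, -0.3345) at yaw 87°. The fence face is at x≈0.624 and the block is at (0.585, -0.012), askew by 6.6°. Next I move above the stick.

Emit:
play_rows:
  rows:
    - [[-0.1,0.0214,0.026,-0.01,0.12],[-0.1,0.0214,0.026,-0.01,0.12],[-0.1,0.0214,0.026,-0.01,0.12],[-0.1,0.0214,0.026,-0.01,0.12],[-0.1,0.0214,0.026,-0.01,0.12],[-0.1,0.0214,0.026,-0.01,0.12],[-0.1,0.0214,0.026,-0.01,0.12],[-0.1,0.0214,0.026,-0.01,0.12],[-0.1,0.0214,0.026,-0.01,0.12],[-0.1,0.0214,0.026,-0.01,0.12]]
  newtons: 80

```text
time: 0.93
tool_pos: [0.407, -0.3332, 0.2033]
orientation: [-0.0, 1.0, -0.026, -0.0]
wrist_force: [0.6, -0.3, 0.5]
grip_width: 0.0385
```

Emit:
play_rows:
  rows:
    - [[-0.1,0,0,-0.02,0],[-0.1,0,0,-0.02,0],[-0.1,0,0,-0.02,0],[-0.1,0,0,0,0]]

```text
time: 1.27
tool_pos: [0.4049, -0.3329, 0.1407]
orientation: [-0.002, 1.0, -0.029, -0.002]
wrist_force: [-0.6, 0.5, -0.6]
grip_width: 0.0386
```

```bash
python3 - <<'E'
from h import *
from scipy.spatial.transform import Rotation as R
o=observe();q=o['orientation'];M=R.from_quat(np.r_[q[1:],q[0]]).as_matrix()
print(o['time'],o['tool_pos'],np.degrees(np.arctan2(M[1,0],M[0,0])),M[:,2],o['wrist_force'],o['grip_width'])
im=snap('scene','s1.png');p=proj(im,[.4066,-.3345,.022])[0].astype(int);print(p)
im2=snap('top','t1.png')
x,y=p
a=im['pixels'][y-100:y+80,x-110:x+110,::-1];u,v=proj(im2,[.4066,-.3345,.022])[0].astype(int)
b=im2['pixels'][v-90:v+90,u-110:u+110,::-1]
cv2.imwrite('pics/c2.png',cv2.resize(np.hstack([a,b]),None,fx=1.8,fy=1.8,interpolation=cv2.INTER_CUBIC))
E
```

```text
1.2667 [ 0.404942   -0.33289414  0.14069306] -3.2753531948402053 [-0.00472554  0.00403558 -0.99998069] [-0.6374882   0.48305505 -0.57140172] 0.03861012966486019
[206 159]
```

View pics/c2.png

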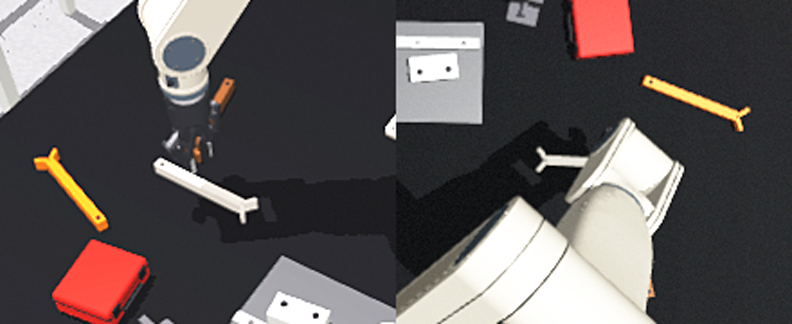

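The gripper hangs over the bar's middle (left part, fingers around 195,145), clear of the brown stick. Lowering and gripping.

Emit:
play_rows:
  rows:
    - [[-0.1,0.001,-0.001,-0.016,0],[-0.1,0,0,-0.016,0],[-0.1,0,0,-0.016,0],[-0.1,0,0,-0.01,0],[-0.1,0,0,-0.006,0],[-0.1,0,0,0,0],[-0.1,0,0,0,0]]

```text
time: 1.95
tool_pos: [0.4076, -0.336, 0.0805]
orientation: [0.0, 1.0, -0.029, 0.0]
wrist_force: [1.0, -0.1, 0.2]
grip_width: 0.0386
```

Emit:
play_rows:
  rows:
    - [[-1,0,0,0,0],[-1,0,0,0,0],[-1,0,0,0,0],[-1,0,0,0,0],[-1,0,0,0,0],[-1,0,0,0,0]]
  newtons: 100

```text
time: 2.45
tool_pos: [0.4079, -0.3361, 0.0813]
orientation: [0.001, 1.0, -0.029, 0.001]
wrist_force: [-0.4, 0.8, 6.2]
grip_width: 0.0148
```

Emit:
play_rows:
  rows:
    - [[-1,0,0,0,0],[-1,0,0,0,0]]

```text
time: 2.62
tool_pos: [0.4079, -0.3361, 0.0812]
orientation: [0.001, 1.0, -0.029, 0.001]
wrist_force: [-0.5, 1.2, 7.0]
grip_width: 0.015
```

```bash
python3 - <<'E'
from h import *
o=observe();print(o['tool_pos'],o['wrist_force'],o['wrist_torque'],o['grip_width'])
im=snap('scene','s2.png')
cv2.imwrite('pics/c3.png',cv2.resize(im['pixels'][90:200,140:280,::-1],None,fx=5,fy=5,interpolation=cv2.INTER_CUBIC))
E
```

```text
[ 0.40788375 -0.33609892  0.08124669] [-0.48379621  1.1608824   7.01256248] [0.09274279 0.1541782  0.11354059] 0.014958454723319097
```

View pics/c3.png

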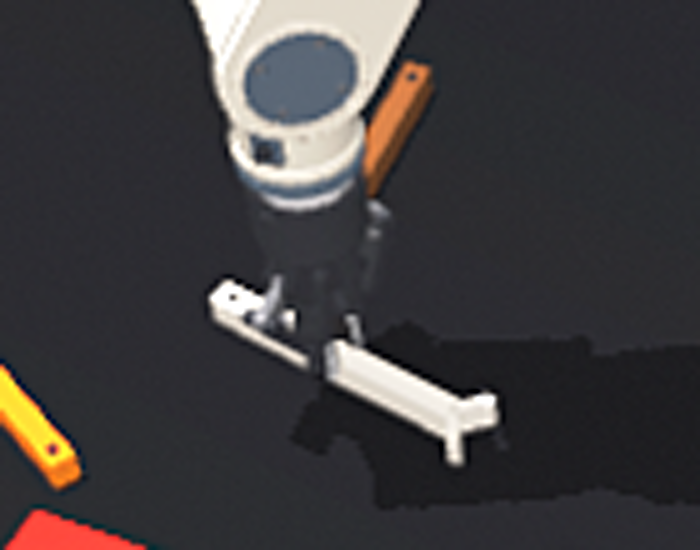

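The fingers straddle the bar, but the pads sit a bit high (width 15 mm, upward force 7 N). I'll regrip about 4 mm lower.

Emit:
play_rows:
  rows:
    - [[-0.2,0,0,0,0],[-0.2,0,0,0,0],[-0.2,0,0,0,0],[-0.2,0,0,-0.002,0],[-0.2,0,0,-0.002,0],[-0.2,0,0,0,0]]

```text
time: 3.17
tool_pos: [0.4071, -0.3355, 0.0755]
orientation: [-0.0, 1.0, -0.029, -0.0]
wrist_force: [-1.2, -0.0, -0.2]
grip_width: 0.0342
```

Emit:
play_rows:
  rows:
    - [[-1,0,0,0,0],[-1,0,0,0,0],[-1,0,0,0,0],[-1,0,0,0,0],[-1,0,0,0,0],[-1,0,0,0,0]]

```text
time: 3.67
tool_pos: [0.4073, -0.3356, 0.0761]
orientation: [-0.0, 1.0, -0.029, -0.0]
wrist_force: [-1.3, 0.9, 5.4]
grip_width: 0.0159
```

Emit:
play_rows:
  rows:
    - [[-1,0,0,0.01,0],[-1,0,0,0.015,0],[-1,0,0,0.02,0],[-1,0,0,0.02,0],[-1,0,0,0.015,0],[-1,0,0,0,0]]

```text
time: 4.17
tool_pos: [0.4086, -0.3367, 0.159]
orientation: [0.002, 1.0, -0.029, 0.002]
wrist_force: [1.1, -0.8, -1.4]
grip_width: 0.016
```

Emit:
play_rows:
  rows:
    - [[-1,0.004,0.012,0,-0.07],[-1,0.0066,0.0174,0,-0.07],[-1,0.0066,0.0174,0,-0.07],[-1,0.0066,0.0174,0,-0.07],[-1,0.0066,0.0174,0,-0.07],[-1,0.0066,0.0174,0,-0.07],[-1,0.0066,0.0174,0,-0.07],[-1,0.0066,0.0174,0,-0.07],[-1,0.0066,0.0174,0,-0.07],[-1,0.0066,0.0174,0,-0.07]]

```text
time: 5.0
tool_pos: [0.4706, -0.166, 0.1552]
orientation: [-0.0, 0.928, -0.372, -0.0]
wrist_force: [0.2, -0.3, -1.6]
grip_width: 0.0156
```

Emit:
play_rows:
  rows:
    - [[-1,0,0,0,0],[-1,0,0,0,0],[-1,0,0,0,0]]

```text
time: 5.25
tool_pos: [0.4704, -0.1672, 0.1555]
orientation: [0.0, 0.929, -0.369, -0.0]
wrist_force: [-0.2, 0.0, -1.8]
grip_width: 0.0156
```

```bash
cat > look.py <<'E'
from h import *; import sys
from scipy.spatial.transform import Rotation as R
def state():
    o=observe();q=o['orientation'];M=R.from_quat(np.r_[q[1:],q[0]]).as_matrix()
    print(o['time'].__round__(2),o['tool_pos'].round(4),'jaw',np.degrees(np.arctan2(M[1,0],M[0,0])).round(2),'F',o['wrist_force'].round(2),'T',o['wrist_torque'].round(2),o['grip_width'].round(4));return o
def comps(C,m,lab,mins=30):
    k,l,s,c=cv2.connectedComponentsWithStats(m.astype(np.uint8))
    for i in range(1,k):
        if s[i,4]>=mins:
            P=C[l==i]; r=cv2.minAreaRect(P[:,:2].astype(np.float32)); print(lab,s[i,:5],'z',np.median(P[:,2]).round(4),np.round(r[0],4),np.round(r[1],4),round(r[2],1))
E
python3 - <<'E'
from look import *
o=state();t=o['tool_pos']
for n in('top','scene'):
    im=snap(n,n+'3.png');C=cloud(im);p=im['pixels'].astype(int);near=np.hypot(C[...,0]-t[0],C[...,1]-t[1])<.16
    w=(p.min(2)>110)&(np.ptp(p,axis=2)<35)
    comps(C,near&w&(C[...,2]>.07)&(C[...,2]<.12),n+' stick')
    comps(C,(abs(C[...,2]-.062)<.005)&w&(C[...,0]>.5)&(C[...,0]<.65)&(abs(C[...,1])<.1),n+' block')
a,b=[load(n+'3.png')['pixels'] for n in('top','scene')]
cv2.imwrite('pics/c4.png',cv2.resize(np.hstack([a[150:290,200:400],b[120:260,150:350]])[:,:,::-1],None,fx=2,fy=2,interpolation=cv2.INTER_CUBIC))
E
```

```text
Traceback (most recent call last):
  File "look.py", line 5, in state
    print(o['time'].__round__(2),o['tool_pos'].round(4),'jaw',np.degrees(np.arctan2(M[1,0],M[0,0])).round(2),'F',o['wrist_force'].round(2),'T',o['wrist_torque'].round(2),o['grip_width'].round(4));return o
                                                                                                                                                                          ^^^^^^^^^^^^^^^^^^^^^
AttributeError: 'float' object has no attribute 'round'
```

Stick lifted (weight about 1.5 N on the wrist). Measuring the held stick.

```bash
sed -i "s/o\['grip_width'\].round(4)/round(o['grip_width'],4)/" look.py; cat > m1.py <<'E'
from look import *
o=state();t=o['tool_pos']
for n in('top','scene'):
    im=snap(n,n+'3.png');C=cloud(im);p=im['pixels'].astype(int);near=np.hypot(C[...,0]-t[0],C[...,1]-t[1])<.16
    w=(p.min(2)>110)&(np.ptp(p,axis=2)<35)
    comps(C,near&w&(C[...,2]>.07)&(C[...,2]<.12),n+' stick')
    comps(C,(abs(C[...,2]-.062)<.005)&w&(C[...,0]>.5)&(C[...,0]<.65)&(abs(C[...,1])<.1),n+' block')
a,b=[load(n+'3.png')['pixels'] for n in('top','scene')]
cv2.imwrite('pics/c4.png',cv2.resize(np.hstack([a[150:290,200:400],b[120:260,150:350]])[:,:,::-1],None,fx=2,fy=2,interpolation=cv2.INTER_CUBIC))
E
python3 m1.py
```

```text
5.25 [ 0.4704 -0.1672  0.1555] jaw -43.33 F [-0.17  0.03 -1.78] T [-0.02  0.03  0.02] 0.0156
top stick [293 192  19  19 114] z 0.1002 [ 0.5287 -0.1068] [0.0594 0.0461] 49.0
top block [249 170  14   6  30] z 0.0595 [0.6362 0.0628] [0.0482 0.0164] 80.3
top block [264 179  27  16 255] z 0.0618 [ 0.5851 -0.0124] [0.0459 0.0897] 6.5
scene stick [233 166  21  46 331] z 0.1024 [ 0.498 -0.139] [0.1544 0.0436] 47.4
scene block [244 221  35  24 390] z 0.0629 [ 0.5865 -0.0123] [0.0501 0.0916] 7.5
scene block [248 242  13  10  41] z 0.0582 [ 0.636  -0.0033] [0.0188 0.0435] 1.2
scene block [274 254  14  12  47] z 0.0585 [0.6363 0.0786] [0.0204 0.0418] 2.2
```

View pics/c4.png

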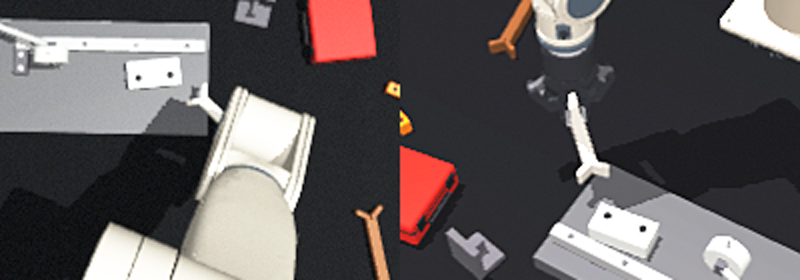

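The head is intact and level in the grip (top crop, head at about 205,97), at 46.7°. The V's bottom is near (0.539, -0.094) and the block corner near (0.568, -0.060). I'll lower, then approach.

Emit:
play_rows:
  rows:
    - [[-1,0,0,-0.01,0],[-1,0,0,-0.01,0],[-1,0,0,-0.01,0],[-1,0,0,-0.01,0],[-1,0.005,0.005,0,0],[-1,0.005,0.006,0,0],[-1,0.005,0.006,0,0],[-1,0.004,0.005,0,0],[-1,0.003,0.004,0,0],[-1,0,0,0,0]]

```text
time: 6.18
tool_pos: [0.4938, -0.1401, 0.1164]
orientation: [-0.0, 0.929, -0.369, 0.001]
wrist_force: [-0.0, -0.5, -0.5]
grip_width: 0.0156
```

Emit:
play_rows:
  rows:
    - [[-1,0.002,0.002,0,0],[-1,0.002,0.002,0,0],[-1,0.001,0.002,0,0],[-1,0.001,0.002,0,0],[-1,0.001,0.002,0,0],[-1,0,0,0,0]]

```text
time: 6.68
tool_pos: [0.4998, -0.1309, 0.1159]
orientation: [0.0, 0.929, -0.37, -0.0]
wrist_force: [-0.3, -1.9, -1.0]
grip_width: 0.0161
```

```bash
cat > m2.py <<'E'
from look import *
o=state();t=o['tool_pos']
for n in('top','scene'):
    im=snap(n,n+'_%d.png'%(o['time']*100));C=cloud(im);p=im['pixels'].astype(int)
    w=(p.min(2)>110)&(np.ptp(p,axis=2)<35)
    comps(C,(abs(C[...,2]-.0625)<.0035)&w&(C[...,0]>.54)&(C[...,0]<.622)&(C[...,1]>-.1)&(C[...,1]<.24),n+' block')
E
python3 m2.py
```

```text
6.68 [ 0.4998 -0.1309  0.1159] jaw -43.43 F [-0.34 -1.87 -0.96] T [-0.08  0.02 -0.06] 0.0161
top block [263 180  36  19 205] z 0.0627 [ 0.5812 -0.0263] [0.1295 0.0552] 80.8
scene block [244 209  35  36 420] z 0.0633 [ 0.5826 -0.0334] [0.1435 0.0658] 79.4
```

Contact at the corner (-1.9 N in y). Now pushing mostly along the feed, easing toward the fence.

Emit:
play_rows:
  rows:
    - [[-1,0.0005,0.002,0,0],[-1,0.0008,0.002,0,0],[-1,0.001,0.002,0,0],[-1,0.001,0.002,0,0],[-1,0.001,0.002,0,0],[-1,0.001,0.002,0,0],[-1,0.001,0.002,0,0],[-1,0,0,0,0]]

```text
time: 7.45
tool_pos: [0.5063, -0.1166, 0.1159]
orientation: [-0.0, 0.929, -0.37, 0.0]
wrist_force: [-0.2, -1.1, -0.6]
grip_width: 0.0157
```

```bash
cat > m2.py <<'E'
from look import *
o=state();t=o['tool_pos']
a=np.radians(o_j:=0) if False else 0
# exclude stick zone: bar/head of stick seen from TCP
q=o['orientation'];M=R.from_quat(np.r_[q[1:],q[0]]).as_matrix();th=np.arctan2(M[1,0],M[0,0])+np.pi/2;ax=np.array([np.cos(th),np.sin(th)])
v=t[:2]+.1005*ax;print('V',v.round(4),'axis',np.degrees(th).round(1))
for n in('top','scene'):
    im=snap(n,n+'_%d.png'%(o['time']*100));C=cloud(im);p=im['pixels'].astype(int)
    d=(C[...,:2]-v);ok=(d[...,1]>.012)&(d[...,0]>-.03)&(C[...,0]<.622)&(d[...,1]<.12)
    m=ok&(abs(C[...,2]-.0625)<.0035)&(p.min(2)>90)
    comps(C,m,n+' block')
    P=C[m][:,:2]; D=(P-v)
    # lower (-x) edge fit: min x per y-bin
    e=[];b=[]
    for y in np.arange(.026,.08,.006):
        s=D[(D[:,1]>=y)&(D[:,1]<y+.006)]
        if len(s)>4:e.append((y+.003,s[:,0].min(),s[:,0].max()))
    e=np.array(e)
    if len(e)>4:
        for j in(1,2):print(n,'edge x->',np.polyfit(e[:,0],e[:,j],1).round(4),(v[0]+np.polyval(np.polyfit(e[:,0],e[:,j],1),.045)).round(4))
E
sed -i '/o_j/d' m2.py; python3 m2.py
```

```text
7.45 [ 0.5063 -0.1166  0.1159] jaw -43.41 F [-0.24 -1.07 -0.59] T [-0.09 -0.05 -0.16] 0.0157
V [ 0.5753 -0.0436] axis 46.6
top block [259 177  24  16 177] z 0.0623 [0.5883 0.0079] [0.0511 0.0816] 6.9
top edge x-> [-0.1847  0.0051] 0.5721
top edge x-> [-0.1221  0.0435] 0.6133
scene block [249 225  33  23 288] z 0.0631 [0.5924 0.01  ] [0.0567 0.0828] 0.7
scene edge x-> [-0.1156  0.0006] 0.5707
scene edge x-> [-0.0772  0.0436] 0.6155
```

Emit:
play_rows:
  rows:
    - [[-1,0.0006,0.003,0,0],[-1,0.0006,0.003,0,0],[-1,0.0006,0.003,0,0],[-1,0.0006,0.003,0,0],[-1,0.0004,0.003,0,0],[-1,0.0004,0.003,0,0],[-1,0.0004,0.003,0,0],[-1,0,0,0,0]]

```text
time: 8.22
tool_pos: [0.5097, -0.0954, 0.1159]
orientation: [-0.0, 0.929, -0.37, -0.0]
wrist_force: [0.3, -0.7, -1.1]
grip_width: 0.0161
```

```bash
python3 m2.py
```

```text
8.22 [ 0.5097 -0.0954  0.1159] jaw -43.4 F [ 0.29 -0.69 -1.1 ] T [-0.07  0.01 -0.02] 0.0161
V [ 0.5788 -0.0224] axis 46.6
top block [254 176  23  14 159] z 0.0622 [0.598  0.0285] [0.0443 0.0776] 5.2
top edge x-> [-0.1134  0.0055] 0.5791
top edge x-> [-0.1151  0.0459] 0.6194
scene block [256 229  31  25 308] z 0.0632 [0.5957 0.03  ] [0.0814 0.0523] 89.2
scene edge x-> [-0.0615  0.0015] 0.5775
scene edge x-> [-0.0218  0.0431] 0.6209
```

Emit:
play_rows:
  rows:
    - [[-1,-0.0012,0.0034,0,-0.02],[-1,-0.0012,0.0034,0,-0.02],[-1,-0.0012,0.0034,0,-0.02],[-1,-0.0012,0.0034,0,-0.02],[-1,-0.0012,0.0034,0,-0.02],[-1,0,0.001,0,0],[-1,0,0,0,0]]

```text
time: 8.9
tool_pos: [0.5035, -0.078, 0.1159]
orientation: [0.0, 0.91, -0.416, -0.0]
wrist_force: [-1.5, -2.8, -0.4]
grip_width: 0.0157
```

```bash
python3 m2.py
```

```text
8.9 [ 0.5035 -0.078   0.1159] jaw -49.11 F [-1.47 -2.77 -0.45] T [-0.25  0.15 -0.06] 0.0157
V [ 0.5795 -0.0122] axis 40.9
top block [251 176  23  15 128] z 0.0625 [0.5989 0.0363] [0.0775 0.046 ] 82.4
top edge x-> [ 0.0655 -0.0019] 0.5806
top edge x-> [0.0777 0.0347] 0.6177
scene block [259 231  30  25 272] z 0.0633 [0.5969 0.0392] [0.0783 0.0494] 90.0
scene edge x-> [0.0076 0.0012] 0.581
scene edge x-> [0.0275 0.0391] 0.6198
```

The yaw has now swung slightly leading-end to the fence. Pressing toward +x in small steps.

Emit:
play_rows:
  rows:
    - [[-1,0.0007,0.0005,0,0],[-1,0.0007,0.0005,0,0],[-1,0.0006,0.0005,0,0],[-1,0,0,0,0],[-1,0,0,0,0]]

```text
time: 9.42
tool_pos: [0.5043, -0.077, 0.1156]
orientation: [0.001, 0.909, -0.416, -0.001]
wrist_force: [-6.5, -6.9, 2.2]
grip_width: 0.0156
```

```bash
python3 m2.py
```

```text
9.42 [ 0.5043 -0.077   0.1156] jaw -49.14 F [-6.46 -6.88  2.25] T [-1.    0.87 -0.13] 0.0156
V [ 0.5803 -0.0112] axis 40.9
top block [251 176  23  13 164] z 0.0623 [0.5999 0.0398] [0.0423 0.077 ] 1.1
top edge x-> [0.0187 0.0008] 0.582
top edge x-> [-0.0727  0.0437] 0.6208
scene block [259 231  31  25 271] z 0.0634 [0.5988 0.0403] [0.0791 0.0497] 85.9
scene edge x-> [ 0.0519 -0.0023] 0.5804
scene edge x-> [0.0327 0.0383] 0.6201
```

Pressed: Fx is -6.5 N and the block sits flat within measurement. Feeding along the fence, with Fx checked after each call.

Emit:
play_rows:
  rows:
    - [[-1,0,0.001,0,0],[-1,0,0.0015,0,0],[-1,0,0.002,0,0],[-1,0,0.002,0,0],[-1,0,0.002,0,0],[-1,0,0.002,0,0]]

```text
time: 10.02
tool_pos: [0.5041, -0.0667, 0.1156]
orientation: [0.001, 0.909, -0.416, -0.001]
wrist_force: [-6.3, -9.2, 1.4]
grip_width: 0.0156
```

Emit:
play_rows:
  rows:
    - [[-1,0,0.002,0,0],[-1,0,0.002,0,0],[-1,0,0.002,0,0],[-1,0,0.002,0,0],[-1,0,0.002,0,0],[-1,0,0.002,0,0],[-1,0,0.002,0,0]]

```text
time: 10.6
tool_pos: [0.5041, -0.0527, 0.1156]
orientation: [0.001, 0.909, -0.416, -0.002]
wrist_force: [-6.6, -9.4, 1.0]
grip_width: 0.0159
```

```bash
python3 m2.py
```

```text
10.6 [ 0.5041 -0.0527  0.1156] jaw -49.17 F [-6.58 -9.42  0.99] T [-1.31  0.94 -0.25] 0.0159
V [0.5801 0.013 ] axis 40.8
top block [244 176  23  12 153] z 0.0624 [0.6007 0.0642] [0.0392 0.0768] 1.3
top edge x-> [-0.0176  0.0029] 0.5822
top edge x-> [0.0816 0.0343] 0.6181
scene block [266 235  31  24 281] z 0.0631 [0.5978 0.0643] [0.0779 0.0487] 89.4
scene edge x-> [-0.0075  0.001 ] 0.5808
scene edge x-> [0.0185 0.0386] 0.6196
```

```bash
python3 - <<'E'
from h import *
a=load('top_1060.png')['pixels'][150:220,190:310];b=load('scene_1060.png')['pixels'][190:290,210:330]
A=cv2.resize(a,(480,280),interpolation=2);B=cv2.resize(b,(480,400),interpolation=2)[60:340]
cv2.imwrite('pics/c5.png',np.vstack([A,B])[:,:,::-1])
E
```

```text
(no output)
```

View pics/c5.png

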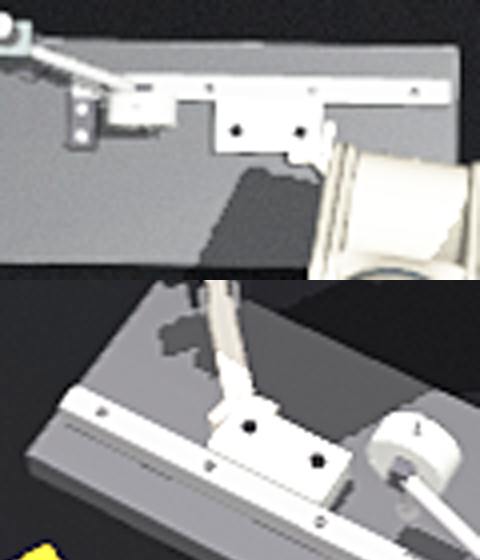

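Both views show the block flat on the rail (top crop 270,125) with its corner in the V. Continuing.

Emit:
play_rows:
  rows:
    - [[-1,0,0.002,0,0],[-1,0,0.002,0,0],[-1,0,0.002,0,0],[-1,0,0.002,0,0],[-1,0,0.002,0,0],[-1,0,0.002,0,0],[-1,0,0.002,0,0],[-1,0,0.002,0,0]]

```text
time: 11.37
tool_pos: [0.504, -0.0368, 0.1156]
orientation: [0.001, 0.909, -0.416, -0.002]
wrist_force: [-7.5, -9.5, 3.0]
grip_width: 0.0158
```

Emit:
play_rows:
  rows:
    - [[-1,0,0.002,0,0],[-1,0,0.002,0,0],[-1,0,0.002,0,0],[-1,0,0.002,0,0],[-1,0,0.002,0,0],[-1,0,0.002,0,0],[-1,0,0.002,0,0],[-1,0,0.002,0,0]]

```text
time: 12.03
tool_pos: [0.5039, -0.0208, 0.1155]
orientation: [0.001, 0.909, -0.416, -0.002]
wrist_force: [-6.0, -9.8, 3.4]
grip_width: 0.016
```

Emit:
play_rows:
  rows:
    - [[-1,0,0.002,0,0],[-1,0,0.002,0,0],[-1,-0.0001,0.002,0,0],[-1,0,0.002,0,0],[-1,0,0.002,0,0],[-1,0,0.002,0,0],[-1,0,0.002,0,0],[-1,0,0.002,0,0]]

```text
time: 12.7
tool_pos: [0.5038, -0.0048, 0.1155]
orientation: [0.001, 0.909, -0.416, -0.002]
wrist_force: [-6.5, -8.2, 2.8]
grip_width: 0.0159
```

Emit:
play_rows:
  rows:
    - [[-1,0,0.002,0,0],[-1,0,0.002,0,0],[-1,0,0.002,0,0],[-1,0,0.002,0,0],[-1,0,0.002,0,0],[-1,0,0.002,0,0],[-1,0,0.002,0,0],[-1,0,0.002,0,0]]

```text
time: 13.37
tool_pos: [0.5036, 0.011, 0.1155]
orientation: [0.001, 0.909, -0.416, -0.002]
wrist_force: [-6.6, -10.3, 2.1]
grip_width: 0.0155
```

```bash
python3 - <<'E'
from look import *
o=state()
a=snap('top','t9.png');b=snap('scene','s9.png')
# stop face: light/dark stop top pts
for n,im in(('top',a),('scene',b)):
    C=cloud(im);m=(abs(C[...,2]-.055)<.003)&(C[...,0]>.57)&(C[...,0]<.62)&(C[...,1]>.17)&(C[...,1]<.28)
    print(n,m.sum(),[C[m][:,1].min().round(4),C[m][:,1].max().round(4)] if m.any() else '')
A=cv2.resize(a['pixels'][150:220,180:300],(480,280),interpolation=2);B=cv2.resize(b['pixels'][190:290,230:350],(480,400),interpolation=2)[60:340]
cv2.imwrite('pics/c6.png',np.vstack([A,B])[:,:,::-1])
E
```

```text
13.37 [0.5036 0.011  0.1155] jaw -49.19 F [ -6.58 -10.33   2.11] T [-1.66  0.93 -0.4 ] 0.0155
top 30 [np.float64(0.2108), np.float64(0.2314)]
scene 52 [np.float64(0.2099), np.float64(0.232)]
```

View pics/c6.png

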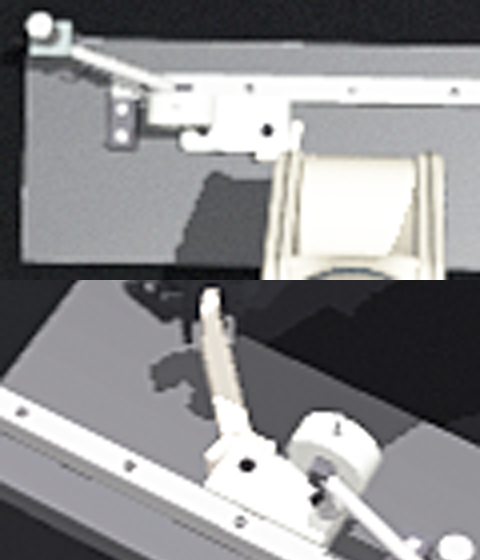

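Block still flat with its leading end under the dial (top crop 195,130). Stop face at y≈0.209, so the TCP seats near y≈0.053.

Emit:
play_rows:
  rows:
    - [[-1,0,0.002,0,0],[-1,0,0.002,0,0],[-1,0,0.002,0,0],[-1,0,0.002,0,0],[-1,0,0.002,0,0],[-1,0,0.002,0,0],[-1,0,0.002,0,0],[-1,0,0.002,0,0]]

```text
time: 14.13
tool_pos: [0.5036, 0.0269, 0.1155]
orientation: [0.001, 0.909, -0.416, -0.002]
wrist_force: [-6.7, -10.9, 2.5]
grip_width: 0.0158
```

Emit:
play_rows:
  rows:
    - [[-1,0,0.002,0,0],[-1,0,0.002,0,0],[-1,0,0.002,0,0],[-1,0,0.002,0,0],[-1,0,0.0015,0,0],[-1,0,0.0015,0,0],[-1,0,0.001,0,0],[-1,0,0.001,0,0]]

```text
time: 14.8
tool_pos: [0.5035, 0.0399, 0.1155]
orientation: [0.002, 0.909, -0.416, -0.002]
wrist_force: [-6.6, -12.1, 2.6]
grip_width: 0.0162
```

Emit:
play_rows:
  rows:
    - [[-1,0,0.001,0,0],[-1,0,0.001,0,0],[-1,0,0.001,0,0],[-1,0,0.001,0,0],[-1,0,0.001,0,0],[-1,0,0.001,0,0],[-1,0,0.001,0,0],[-1,0,0.001,0,0]]

```text
time: 15.47
tool_pos: [0.5035, 0.0478, 0.1154]
orientation: [0.002, 0.909, -0.416, -0.002]
wrist_force: [-7.8, -11.2, 3.3]
grip_width: 0.0152
```

Emit:
play_rows:
  rows:
    - [[-1,0,0.0005,0,0],[-1,0,0.0005,0,0],[-1,0,0.0005,0,0],[-1,0,0.0005,0,0]]

```text
time: 15.8
tool_pos: [0.5035, 0.0498, 0.1155]
orientation: [0.002, 0.909, -0.416, -0.002]
wrist_force: [-7.1, -11.5, 3.0]
grip_width: 0.0155
```

Emit:
play_rows:
  rows:
    - [[-1,0,0.0005,0,0],[-1,0,0.0005,0,0],[-1,0,0.0005,0,0],[-1,0,0.0005,0,0]]

```text
time: 16.13
tool_pos: [0.5035, 0.0518, 0.1154]
orientation: [0.002, 0.909, -0.416, -0.002]
wrist_force: [-6.4, -11.6, 3.2]
grip_width: 0.0159
```

Emit:
play_rows:
  rows:
    - [[-1,0,0.0005,0,0],[-1,0,0.0005,0,0],[-1,0,0.0005,0,0]]

```text
time: 16.38
tool_pos: [0.5035, 0.0532, 0.1154]
orientation: [0.002, 0.909, -0.416, -0.002]
wrist_force: [-6.3, -11.5, 3.5]
grip_width: 0.0159
```

Emit:
play_rows:
  rows:
    - [[-1,0,0.0005,0,0],[-1,0,0.0005,0,0],[-1,0,0.0005,0,0]]

```text
time: 16.63
tool_pos: [0.5034, 0.0547, 0.1154]
orientation: [0.002, 0.909, -0.416, -0.002]
wrist_force: [-6.6, -11.1, 3.6]
grip_width: 0.0155
```

Emit:
play_rows:
  rows:
    - [[-1,0,0.0005,0,0],[-1,0,0.0005,0,0]]

```text
time: 16.8
tool_pos: [0.5032, 0.0556, 0.1154]
orientation: [0.002, 0.909, -0.416, -0.002]
wrist_force: [-7.3, -15.1, 4.3]
grip_width: 0.0157
```

Stop contact (Fy jumped from 11.3 to 15.1 N). A touch more, then hold.

Emit:
play_rows:
  rows:
    - [[-1,0,0.0004,0,0],[-1,0,0,0,0],[-1,0,0,0,0],[-1,0,0,0,0]]

```text
time: 17.13
tool_pos: [0.5031, 0.0557, 0.1154]
orientation: [0.002, 0.909, -0.417, -0.002]
wrist_force: [-7.2, -14.5, 3.2]
grip_width: 0.0158
```

Emit:
play_rows:
  rows:
    - [[-1,0,0.0004,0,0],[-1,0,0.0003,0,0],[-1,0,0,0,0],[-1,0,0,0,0],[-1,0,0,0,0],[-1,0,0,0,0],[-1,0,0,0,0]]

```text
time: 17.72
tool_pos: [0.503, 0.056, 0.1153]
orientation: [0.002, 0.909, -0.417, -0.002]
wrist_force: [-7.7, -18.1, 3.8]
grip_width: 0.0155
```

```bash
python3 - <<'E'
from look import *
o=state()
a=snap('top','t10.png');b=snap('scene','s10.png')
A=cv2.resize(a['pixels'][150:220,180:300],(480,280),interpolation=2);B=cv2.resize(b['pixels'][200:300,240:360],(480,400),interpolation=2)[60:340]
cv2.imwrite('pics/c7.png',np.vstack([A,B])[:,:,::-1])
E
```

```text
17.72 [0.503  0.056  0.1153] jaw -49.26 F [ -7.69 -18.12   3.83] T [-2.69  0.97 -0.83] 0.0155
```

View pics/c7.png

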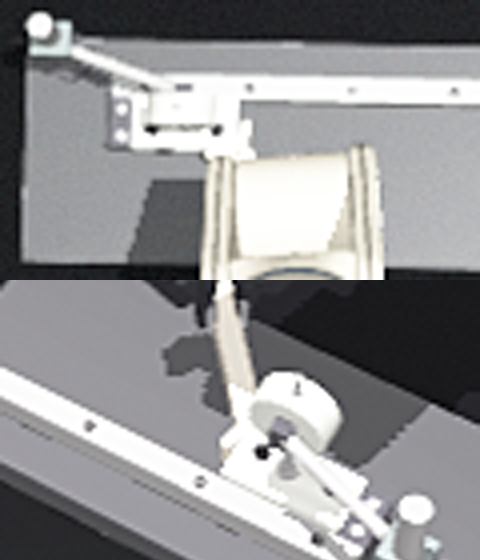

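The block is seated on fence and stop under the dial (top crop 170,130). Fence force is about 7.7 N and stop force about 6.5 N. Now unloading in proportion, then backing out along the stick's axis.

Emit:
play_rows:
  rows:
    - [[-1,-0.0004,-0.0009,0,0],[-1,-0.0004,-0.0009,0,0],[-1,-0.0004,-0.0009,0,0],[-1,-0.001,-0.0015,0,0],[-1,-0.003,-0.003,0,0],[-1,-0.006,-0.005,0,0],[-1,-0.008,-0.007,0,0],[-1,-0.008,-0.007,0,0],[-1,-0.01,-0.009,0,0],[-1,0,0,0,0]]

```text
time: 18.65
tool_pos: [0.4653, 0.0215, 0.1156]
orientation: [0.001, 0.909, -0.416, -0.002]
wrist_force: [-0.8, -0.8, -0.6]
grip_width: 0.0157
```

```bash
python3 - <<'E'
from look import *
o=state()
for n in('top','scene'):
    im=snap(n,n+'11.png');C=cloud(im);p=im['pixels'].astype(int)
    m=(abs(C[...,2]-.0625)<.0035)&(p.min(2)>90)&(C[...,0]>.55)&(C[...,0]<.622)&(C[...,1]>.1)&(C[...,1]<.24)
    comps(C,m,n,20); P=C[m]; print(P[:,:2].min(0).round(4),P[:,:2].max(0).round(4))
E
```

```text
18.65 [0.4653 0.0215 0.1156] jaw -49.22 F [-0.83 -0.79 -0.61] T [-0.04  0.05  0.02] 0.0157
top [212 175   8  13  34] z 0.0622 [0.5994 0.2025] [0.0403 0.0206] 17.4
top [231 176   9  12  45] z 0.0626 [0.5991 0.1339] [0.0388 0.0283] 2.2
top [221 183  10   5  34] z 0.0621 [0.586  0.1667] [0.0147 0.0318] 0.6
[0.5781 0.1197] [0.6199 0.2249]
scene [296 251  31  26 210] z 0.0632 [0.6015 0.1667] [0.0924 0.0409] 89.9
scene [319 259  12  11  27] z 0.0637 [0.5848 0.1937] [0.0406 0.0114] 87.8
[0.5786 0.1205] [0.6219 0.2243]
```

The block stayed seated (trailing edge y≈0.120, x 0.579–0.622). Lifting the stick away and taking it to the free bench at about (0.40, -0.20).

Emit:
play_rows:
  rows:
    - [[-1,-0.005,-0.005,0.015,0],[-1,-0.005,-0.01,0.02,0],[-1,-0.006,-0.022,0.015,0.1],[-1,-0.007,-0.026,0,0.1],[-1,-0.007,-0.026,0,0.1],[-1,-0.007,-0.026,0,0.1],[-1,-0.007,-0.026,0,0.1],[-1,-0.007,-0.026,0,0.1],[-1,-0.007,-0.026,0,0.1],[-1,-0.007,-0.026,0,0.1]]

```text
time: 19.58
tool_pos: [0.4035, -0.1975, 0.1662]
orientation: [0.0, 1.0, -0.026, 0.001]
wrist_force: [0.1, 0.2, -1.1]
grip_width: 0.0158
```

Emit:
play_rows:
  rows:
    - [[-1,0,0,0,0],[-1,0,0,-0.016,0],[-1,0,0,-0.018,0],[-1,0,0,-0.018,0],[-1,0,0,-0.018,0],[-1,0,0,-0.01,0],[-1,0,0,0,0],[-1,0,0,0,0]]

```text
time: 20.25
tool_pos: [0.4035, -0.1959, 0.0858]
orientation: [-0.0, 1.0, -0.029, -0.0]
wrist_force: [-0.0, -0.2, -0.8]
grip_width: 0.0162
```

Emit:
play_rows:
  rows:
    - [[-1,0,0,-0.004,0],[-1,0,0,-0.002,0],[-1,0,0,-0.0015,0],[-1,0,0,0,0],[-1,0,0,0,0]]

```text
time: 20.67
tool_pos: [0.4035, -0.1962, 0.0787]
orientation: [0.0, 1.0, -0.029, 0.0]
wrist_force: [-0.4, 0.6, -0.8]
grip_width: 0.0156
```

Emit:
play_rows:
  rows:
    - [[-1,0,0,-0.001,0],[-1,0,0,-0.001,0],[-1,0,0,0,0],[-1,0,0,0,0]]

```text
time: 21.0
tool_pos: [0.4033, -0.1961, 0.0764]
orientation: [-0.0, 1.0, -0.029, -0.0]
wrist_force: [0.3, 0.4, -0.8]
grip_width: 0.0157
```

Emit:
play_rows:
  rows:
    - [[-0.7,0,0,0,0],[-0.5,0,0,0,0],[-0.2,0,0,0,0],[-0.1,0,0,0,0],[-0.1,0,0,0,0],[-0.1,0,0,0.01,0],[-0.1,0,0,0.02,0],[-0.1,0,0,0.03,0],[-0.1,0,0,0.04,0],[-0.1,0,0,0,0]]

```text
time: 21.83
tool_pos: [0.406, -0.1975, 0.1824]
orientation: [0.002, 1.0, -0.029, 0.004]
wrist_force: [1.4, -1.3, 0.1]
grip_width: 0.0384
```

Emit:
play_rows:
  rows:
    - [[-0.1,-0.005,-0.03,0.03,0],[-0.1,-0.005,-0.03,0.02,0],[-0.1,0,-0.03,0,0],[-0.1,0,-0.03,0,0],[-0.1,0,-0.03,0,0],[-0.1,0,-0.03,0,0],[-0.1,0,-0.03,0,0],[-0.1,0,-0.03,0,0],[-0.1,0,0,0,0]]

```text
time: 22.58
tool_pos: [0.3937, -0.4403, 0.2266]
orientation: [0.002, 1.0, -0.03, 0.001]
wrist_force: [0.0, -0.5, 0.7]
grip_width: 0.0383
```

```bash
python3 - <<'E'
from look import *
o=state()
for n in('top','scene'):
    im=snap(n,n+'12.png');C=cloud(im);p=im['pixels'].astype(int);w=(p.min(2)>120)&(np.ptp(p,axis=2)<35)
    comps(C,(abs(C[...,2]-.022)<.012)&w&(C[...,0]>.35)&(C[...,0]<.46)&(C[...,1]>-.4)&(C[...,1]<.0),n+' stick')
    comps(C,(abs(C[...,2]-.0625)<.0035)&(p.min(2)>90)&(C[...,0]>.55)&(C[...,0]<.622)&(C[...,1]>.1)&(C[...,1]<.24),n+' block',20)
A,B=[load(n+'12.png')['pixels'] for n in('top','scene')]
cv2.imwrite('pics/c8.png',cv2.resize(np.hstack([A[110:330,120:460],B[90:310,110:450]])[:,:,::-1],None,fx=1.17,fy=1.17))
E
```

```text
22.58 [ 0.3937 -0.4403  0.2266] jaw -3.47 F [ 0.01 -0.46  0.72] T [ 0.07 -0.05  0.02] 0.0383
top stick [295 232  61  13 307] z 0.0213 [ 0.41   -0.1879] [0.0424 0.2139] 1.3
top block [211 175  18  13  56] z 0.0627 [0.5925 0.1898] [0.0616 0.0347] 57.5
top block [230 183  10   5  23] z 0.0634 [0.5867 0.1352] [0.0144 0.0312] 1.2
scene stick [218 161  58  36 434] z 0.0225 [ 0.3978 -0.185 ] [0.2151 0.0465] 82.2
scene block [296 251  31  26 210] z 0.0631 [0.6016 0.1651] [0.0902 0.0408] 89.2
scene block [319 259  12  10  30] z 0.0637 [0.5819 0.193 ] [0.0401 0.0104] 75.0
```

View pics/c8.png

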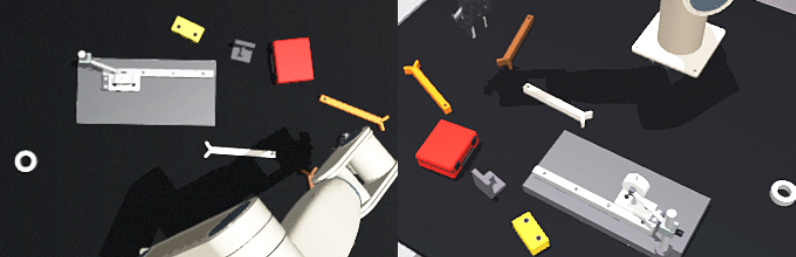

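The stick lies flat (top at z≈0.022) clear of the plate, the block is seated under the gauge, and the bystanders look unmoved. Handing in.

```bash
python3 -c "
from h import *
a,b=load('t0.png'),load('top12.png')
print(observe()['time']);print(job_done())"
```

```text
22.6833
the job is handed in; nothing more can be done
None
```

I finished the gauging run and handed it in at about 22.7 s of the 72 s limit. No verdict is reported, so the results below come from my own measurements.

- **Feed:** I gripped the white stick at its middle and put its V on the block's outer trailing corner. I pressed the block flat on the fence and fed it under the gauge with about 6–8 N on the fence, inferred from the wrist force.
- **Seating:** Fy rose from about 11 N to 18 N at the stop. I read that as about 6.5 N on the stop and 7.7 N on the fence. These are inferred from the wrist readings, which are noisy by about 1 N. I held it there for over 0.3 s.
- **Laying the stick down:** I backed the stick off along its axis and laid it on the bench near (0.40, -0.19).

**Last checks:**
- **Block:** its centre measured about (0.60, 0.165), square to the fence within about 1° in the scene view. It sits at the stop under the dial. The top view of it was partly hidden by the dial, so its numbers there were fragmentary.
- **Stick:** it lies flat, with its top at z≈0.022, and is roughly 50 mm or more from the plate. The two views disagreed on its angle by several degrees, which doesn't affect the result.
- **Gauge:** its lift could not be read directly. I judged it only from the block's position under the contact.
- **Bystanders:** the case, angle plate and ring gauge look unmoved in the last pictures, but I did not measure their positions.

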